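# Turn the basting brush over in its crock

### The arm

A 6-joint arm with a two-finger parallel gripper is mounted at the origin on the work surface; the furniture and walls round the work are solid. World frame = base frame: x ahead of the robot, y to its left, z up, the work surface at z = 0. Lengths are in m, angles in rad, forces in N, time in s.
With the tool pointing down it reaches from about 0.3 to 0.75 m from the base axis. Payload 8.5 kg.
Tool frame: the origin (TCP) lies at the very end of the fingers, on their centre line; the grasp point (between the pads) lies bot.grip_point_offset behind it (bot.grip_point_offset is the distance from the TCP to the grasp point, in m); z points along the fingers, y is the line along which they close (so a half turn about z gives the same grasp; the last joint's range is limited). The gripper opens to 88 mm and grips with 3 to 60 N. Pads are 18 mm wide; open, the fingers measure 123 mm over their backs; the gripper's body (75 mm by 187 mm) begins 45 mm behind the grasp point.
Start: joints at [-1.468, 0.381, 1.297, -0, 1.464, -0.215], TCP at [0.172, -0.522, 0.239] pointing down, gripper open.
Joint ranges: [-3.11, 3.11], [-0.89, 2.33], [0.22, 2.48], [-1.42, 4.56], [0.17, 2.85], [-2.88, 2.88]. Speed limits (rad/s): [2.39, 2.39, 3.14, 3.14, 3.14, 3.14].

### API

Orientations are given as a 3x3 rotation matrix whose columns are the frame's x, y, z axes.
In Python, from workcell import bot gives the robot as it stands. The module is installed in compiled form; this text tells all that it offers.
- The arm moves only by the tool arm_command, never from a script. Its argument "deltas" is text: rows parted by semicolons, each of 4 numbers parted by spaces: the shift along the tool's x, y, z in m, then the turn about the tool's z in rad. In form: tx ty tz twist; .... A call has 1 to 20 rows; each row is the pose to reach, as a shift and turn from the pose commanded when the call began, along the tool's axes at that moment; what a row does not reach only later rows make up. A row lasts 1/12 s, in which the tool goes at most 41.7 mm and 7.16 degrees, less where a joint would pass 70% of its speed; a pose out of reach is approached as far as the arm can. A call with a gripper value outside its range is refused whole. "gripper" is the finger opening in m, from 0 to 0.0881, set as the call begins (left out, the last holds). The fingers move at their own pace and stop on an object; "squeeze" is the grip in N (left out, the last holds). Time passes only in rows, so rows that repeat a pose let the fingers close. It gives the time, the measured TCP pose, the force, the opening and the grip force at its end, in the units of the state.
- bot.get_obs(): the state, without advancing time (a new reading comes with each control period).
- bot.grab_frame(name): name is "side" or "top" or "wrist"; returns the picture (400x640x3 uint8, blue, green, red); there is no depth.
- bot.camera_model(name): a dict with "mtx" (3x3 intrinsics, pixels), "pose" (4x4, takes a point from camera to world coordinates). Camera axes: x right, y up, looking along -z (the intrinsics and any distortion apply to the point x, -y, -z); pixel columns grow to the right and rows downward; lengths in m; the calibration is good to about 2 mm. A picture is of the moment at which its call begins: read the wrist's pose just before it. camera_model takes no time and is no camera call; for the wrist camera it gives the pose at the moment of the call.
- bot.sign_off(): hands the job in; it is judged then, once.
The state is a dict: "t": time; "joint_pos": joint angles; "joint_vel": joint speeds; "joint_efforts": joint torques, N m; "ee_pos": TCP position; "orientation": TCP orientation; "wrist_force": force on the tool from outside, world axes, zero at the start; "ft_torque": the same for the moment, N m; "gripper_width": finger opening in m; "grasp_force": force on a finger pad.
Only numpy, scipy, OpenCV 4.12 (cv2) and the standard library are available. Lean on these libraries where they do the work, as an engineer would, in place of code of your own. Each camera call takes 0.05 s, during which the arm holds its last target. There are 200 camera calls.

### The job

The washed basting brush has been left standing bristles-down in the stoneware crock. Take it right out, turn it end for end and put it back into the same crock handle-down, so that the bristles stand up in the air to dry; you can lay it on the notched wooden rest to change your grip. Leave the crock standing where it is and do not knock over the spice jar or the enamel mug.

Things in the scene. Friction and masses are not known exactly. Their poses are not given: they have to be found in the camera images.
- brush: Round basting brush, loose, 0.06 kg, 200 mm long. Its z axis runs from handle to bristles; origin where bristles meet the ferrule. Rigid bristle head z 0 to 44 mm, up to 27 mm across; steel ferrule z -30 to 0 and wooden handle below it both 18 across, domed handle end at z -156. Balances near z -66. Starts bristles-down in the crock, leaning on the rim about 0.35 rad in any direction.
- brush_tip (a point): Centre of the bristles' free end (brush z = +44 mm).
- brush_handle_end (a point): Centre of the handle's free end (brush z = -156 mm).
- crock: Plain reddish-brown stoneware utensil crock, upright, loose, about 0.9 kg, 120 mm tall, 78 mm in diameter (82 at the lip), round bore 66 mm wide, inner floor 6 mm above its underside. Origin at the centre of its underside, z up.
- crock_mouth (a point): Centre of the crock's mouth, at rim height, 120 mm above its underside.
- rest: Light wooden rest, fixed; origin under its centre, z up. Base 74 (x) by 78 (y) by 12 mm. Two uprights 8 mm thick at y -19 and +19, 60 wide in x, each with an open notch 20 to 28 wide at its floor, 40 at the ear tops, 66 mm up. A brush lies along y, either way round, balance point between the uprights, handle on the notch floors 44 mm up, axis 53 mm up.
- rest_top (a point): Midway between the two notches, at the height of the notch floors (44 mm above the table).
- spice_jar: Bystander: spice jar with a red cap, loose, 45 mm in diameter, 106 mm tall, standing on the right of the work. Origin at the centre of its underside, z up.
- enamel_mug: Bystander: dark enamel mug with a handle, loose, 88 x 112 mm, 80 mm tall, standing at the back right. Origin at the centre of its underside, z up.

How it is judged:
On the way, in this order (a step that is already met when the one before it is completed fails the run):
1. the brush is right out of the crock: its bristle end is above the rim or beside the crock ((height (world z) of brush_tip above 0.122 m or horizontal distance between brush_tip and crock above 0.06 m)), for 0.1 s.
2. the brush has been turned over: its handle end points downward, bristles up (axis within 1.0 rad of upright) (angle between brush's own z axis and vertical below 1 rad), for 0.1 s.
At the end, for the whole second after the job is handed in: The brush stands handle-down in the crock it came from: its handle end is inside the bore, within 30 mm of the crock's underside (the inner floor is at 6 mm), bristles up, leaning no more than 0.7 rad, at rest; the crock stands upright (within 0.1 rad), within 50 mm of where it stood (z of brush_handle_end in the frame of crock below 0.03 m and horizontal distance between brush_handle_end and crock below 0.035 m and angle between brush's own z axis and vertical below 0.7 rad and linear speed of brush below 0.02 m/s and angle between crock's own z axis and vertical below 0.1 rad and distance of crock from where it was at the start of the episode below 0.05 m); the robot touches nothing.
It fails at once if the spice jar or the enamel mug is knocked over (tilts more than 0.5 rad) (angle between any of spice_jar, enamel_mug's own z axis and vertical above 0.5 rad).
It fails at once if the crock is tipped over (tilts more than 0.5 rad) (angle between crock's own z axis and vertical above 0.5 rad).
It also fails if it takes over 72 s, if anything falls off the work surface, if the arm or the gripper's body presses on something with over 40 N, if the wrist force passes 120 N, or if a joint passes its speed limit or range.

## Working session

There is one attempt and no reset: what is moved stays moved. The work goes in short steps, Python scripts to look and compute and a tool call to move; the robot and the scene stay as the last step left them, time stands still between calls to the robot, and variables do not carry over. Pictures are saved under pics/ and viewed, at most 10 in all, crops included, and the job is handed in when it is done.

Besides the shell and the picture viewer there is one more tool, called after ">>>" as name(argument=value, ...) on one line, values as JSON. arm_command: Moves the arm, as the interface text tells. Its arguments: {"type":"object","properties":{"deltas":{"type":"string"},"gripper":{"type":"number"},"squeeze":{"type":"number"}},"required":["deltas"]}

```bash
mkdir -p pics
cat > h.py <<'E'
import numpy as np, cv2
from workcell import bot
def ray(n,u,v):
    m=bot.camera_model(n);K=np.array(m["mtx"]);P=np.array(m["pose"])
    d=np.linalg.inv(K)@[u,v,1];d=P[:3,:3]@np.array([d[0],-d[1],-d[2]])
    return P[:3,3],d/np.linalg.norm(d)
def onz(n,u,v,z):
    o,d=ray(n,u,v);return o+d*(z-o[2])/d[2]
def tri(*obs):
    A=np.zeros((3,3));b=np.zeros(3)
    for n,u,v in obs:
        o,d=ray(n,u,v);M=np.eye(3)-np.outer(d,d);A+=M;b+=M@o
    return np.linalg.solve(A,b)
def proj(n,p):
    m=bot.camera_model(n);K=np.array(m["mtx"]);P=np.array(m["pose"])
    c=P[:3,:3].T@(np.array(p)-P[:3,3]);q=K@[c[0],-c[1],-c[2]];return q[:2]/q[2]
E
python3 - <<'E'
from h import *
np.set_printoptions(precision=3,suppress=True)
print([k for k in bot.camera_model("top")])
for n in("top","side"):
    cv2.imwrite(f"pics/{n}0.png",bot.grab_frame(n)); m=bot.camera_model(n);print(np.array(m["mtx"]),np.array(m["pose"]))
o=bot.get_obs();print(o["ee_pos"],o["orientation"],bot.grip_point_offset,bot.camera_model("wrist")["pose"])
E
```

```text
['mtx', 'pose']
[[462.171   0.    314.038]
 [  0.    462.171 200.08 ]
 [  0.      0.      1.   ]] [[-0.015  0.988 -0.152  0.28 ]
 [-1.    -0.014  0.009 -0.242]
 [ 0.007  0.152  0.988  1.481]
 [ 0.     0.     0.     1.   ]]
[[465.373   0.    315.969]
 [  0.    465.373 196.041]
 [  0.      0.      1.   ]] [[-0.933  0.161 -0.323  0.096]
 [-0.361 -0.399  0.843  0.728]
 [ 0.008  0.903  0.43   0.637]
 [ 0.     0.     0.     1.   ]]
[ 0.172 -0.522  0.238] [[ 0.95   0.312 -0.   ]
 [ 0.312 -0.95   0.001]
 [ 0.    -0.001 -1.   ]] 0.0187 [[ 0.313  0.908  0.28   0.245]
 [-0.95   0.299  0.091 -0.498]
 [-0.001 -0.294  0.956  0.384]
 [ 0.     0.     0.     1.   ]]
```

View pics/top0.png

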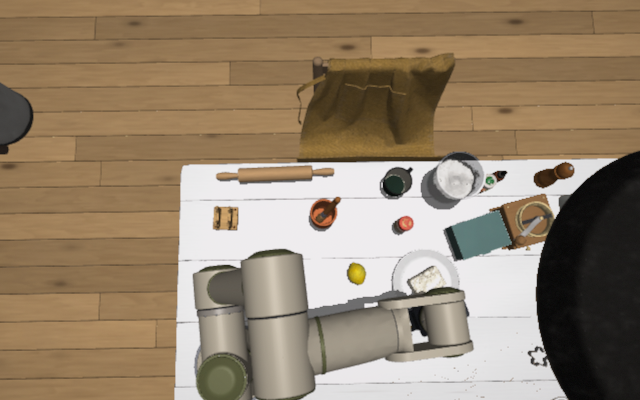

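View pics/side0.png

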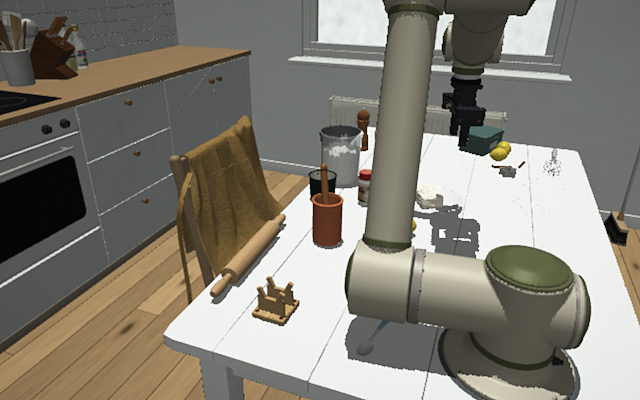

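The top view shows the crock at (324,213) with the brush handle leaning to the upper right at (337,200). The rest is at (226,218), the jar at (404,225) and the mug at (396,182). In the side view, the crock is at (327,220), the handle end at (323,167) and the rest at (276,300).

Run:
```python
from h import *
a=cv2.imread("pics/top0.png")[180:250,200:350];b=cv2.imread("pics/side0.png")
a=cv2.resize(a,None,fx=5,fy=5,interpolation=cv2.INTER_CUBIC)
b1=cv2.resize(b[155:250,300:355],None,fx=2.4,fy=2.4,interpolation=cv2.INTER_CUBIC)
b2=cv2.resize(b[268:328,245:305],None,fx=3.8,fy=3.8,interpolation=cv2.INTER_CUBIC)
c=np.zeros((590,750,3),np.uint8);c[:350]=a;c[355:355+b1.shape[0],:b1.shape[1]]=b1;c[355:355+b2.shape[0],200:200+b2.shape[1]]=b2
cv2.imwrite("pics/crop.png",c)
```

```text
(no output)
```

View pics/crop.png

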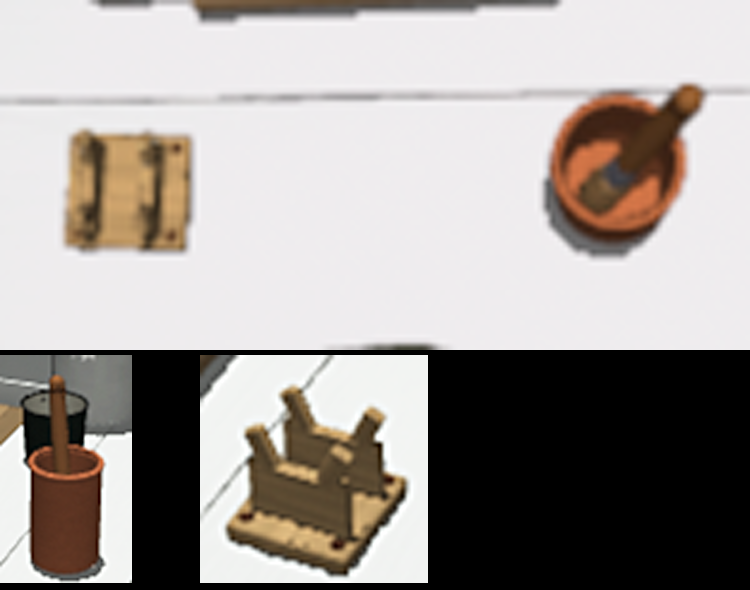

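The crop gives the mouth centre at about (323.6,212.4) in top. The handle end is at about (338,198.6) in top and (323.8,165) in side. The rest's base centre is at (225.8,218.2) in top, and the rest is aligned close to the world axes.

Run:
```python
from h import *
np.set_printoptions(precision=4,suppress=True)
M=onz("top",323.6,212.4,.12);print("mouth",M)
M2=tri(("top",323.6,212.4),("side",300+66/2.4,155+108/2.4));print("mouth tri",M2)
H=tri(("top",338,198.6),("side",323.75,165));print("handle end",H)
T=onz("top",200+600/5,180+195/5,.03);print("tip~",T)
d=H-T;print("len",np.linalg.norm(d),d/np.linalg.norm(d))
print("rest",onz("top",225.8,218.2,.008),onz("top",224,218,.066))
for p in((68,132),(190,135),(186,250),(66,246)):print(onz("top",200+p[0]/5,180+p[1]/5,.012))
print("jar",onz("top",404,224,.106),"mug",onz("top",396,182,.08))
```

```text
mouth [ 0.4516 -0.2822  0.12  ]
mouth tri [ 0.4518 -0.2825  0.1154]
handle end [ 0.4793 -0.3219  0.1932]
tip~ [ 0.4421 -0.2731  0.03  ]
len 0.17433300807173854 [ 0.2134 -0.2798  0.936 ]
rest [0.4516 0.0279 0.008 ] [0.4455 0.0228 0.066 ]
[0.4897 0.0668 0.012 ]
[ 0.4866 -0.0114  0.012 ]
[ 0.4128 -0.0095  0.012 ]
[0.4165 0.0667 0.012 ]
jar [ 0.4149 -0.5225  0.106 ] mug [ 0.5481 -0.5089  0.08  ]
```

>>> arm_command(deltas="0.352 -0.102 0 1.245;0.352 -0.102 0 1.245;0.352 -0.102 0 1.245;0.352 -0.102 0 1.245;0.352 -0.102 0 1.245;0.352 -0.102 0 1.245;0.352 -0.102 0 1.245;0.352 -0.102 0 1.245;0.352 -0.102 0 1.245;0.352 -0.102 0 1.245;0.352 -0.102 0 1.245;0.352 -0.102 0 1.245;0.352 -0.102 0 1.245;0.352 -0.102 0 1.245", gripper=0.08, squeeze=6)

```text
t: 1.27
ee_pos: [0.4738, -0.316, 0.2386]
orientation: [[0.602, -0.799, -0.0], [-0.799, -0.602, 0.0], [-0.0, 0.0, -1.0]]
wrist_force: [0.5, -0.4, -0.4]
gripper_width: 0.0801
grasp_force: 0.0
```

Run:
```python
from h import *
np.set_printoptions(precision=3,suppress=True)
o=bot.get_obs();print(o["t"],o["ee_pos"],o["orientation"],o["joint_pos"])
w=bot.grab_frame("wrist");print(proj("wrist",[.4793,-.3219,.193]),proj("wrist",[.4516,-.2822,.12]))
cv2.imwrite("pics/w1.png",w)
```

```text
1.2667 [ 0.474 -0.316  0.239] [[ 0.602 -0.799 -0.   ]
 [-0.799 -0.602  0.   ]
 [-0.     0.    -1.   ]] [-0.796  0.415  1.242 -0.     1.485  1.7  ]
[318.833 218.902] [316.522 244.774]
```

View pics/w1.png

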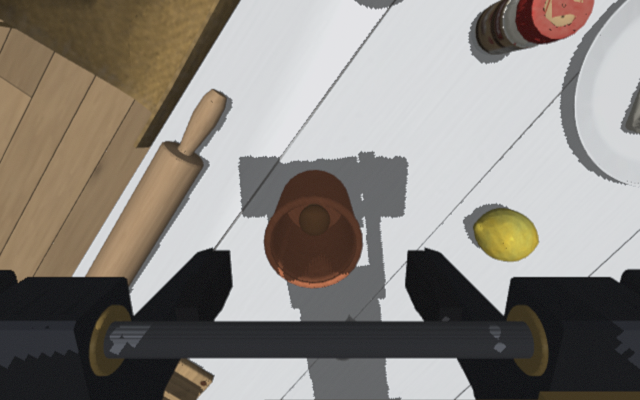

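The wrist view shows the handle end at (314,219), within 5 px of the predicted spot, and well centred between the fingers. I'll descend and close.

>>> arm_command(deltas="0 0 0.03 0;0 0 0.06 0;0 0 0.088 0;0 0 0.088 0;0 0 0.088 0")

```text
t: 1.73
ee_pos: [0.4738, -0.3159, 0.1506]
orientation: [[0.6, -0.8, -0.001], [-0.8, -0.6, 0.001], [-0.002, 0.0, -1.0]]
wrist_force: [-0.8, -1.0, 0.2]
gripper_width: 0.08
grasp_force: 0.0
```

>>> arm_command(deltas="0 0 0 0;0 0 0 0;0 0 0 0;0 0 0 0;0 0 0 0;0 0 0 0;0 0 0 0;0 0 0 0", gripper=0)

```text
t: 2.4
ee_pos: [0.4744, -0.3155, 0.1508]
orientation: [[0.6, -0.8, 0.0], [-0.8, -0.6, -0.0], [0.0, -0.0, -1.0]]
wrist_force: [0.6, 0.6, 0.0]
gripper_width: 0.0288
grasp_force: 0.0
```

>>> arm_command(deltas="0 0 0 0;0 0 0 0;0 0 0 0;0 0 0 0;0 0 0 0")

```text
t: 2.82
ee_pos: [0.4743, -0.3155, 0.1507]
orientation: [[0.6, -0.8, -0.0], [-0.8, -0.6, 0.0], [-0.0, 0.0, -1.0]]
wrist_force: [0.0, 0.0, -0.9]
gripper_width: 0.0179
grasp_force: 6.0
```

>>> arm_command(deltas="0 0 -0.02 0;0.005 0 -0.05 0;0.01 0 -0.08 0;0.012 0 -0.11 0;0.012 0 -0.14 0;0.012 0 -0.17 0;0.012 0 -0.18 0;0.012 0 -0.18 0;0.012 0 -0.18 0")

```text
t: 3.57
ee_pos: [0.4815, -0.3251, 0.3303]
orientation: [[0.6, -0.8, -0.0], [-0.8, -0.6, 0.0], [-0.0, 0.0, -1.0]]
wrist_force: [-0.1, 0.5, -1.1]
gripper_width: 0.0175
grasp_force: 6.0
```

Run:
```python
from h import *
np.set_printoptions(precision=3,suppress=True)
o=bot.get_obs();print(o["t"],o["ee_pos"],o["gripper_width"],o["grasp_force"])
a=bot.grab_frame("side")[30:260,230:430];b=bot.grab_frame("top")[140:260,260:420]
c=np.zeros((460,800,3),np.uint8);c[:,:400]=cv2.resize(a,None,fx=2,fy=2);c[:300,400:]=cv2.resize(b,None,fx=2.5,fy=2.5)
cv2.imwrite("pics/c2.png",c)
```

```text
3.5667 [ 0.481 -0.325  0.33 ] 0.017527051722621298 5.9725910524078785
```

View pics/c2.png

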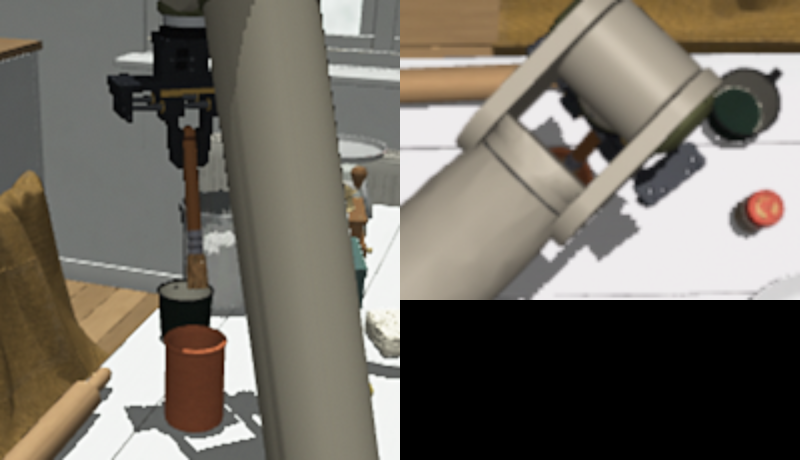

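The brush is clear of the crock. In the side view its tip is at about (328.5,173.5) and the handle end is between the pads at (324.5,95).

Run:
```python
from h import *
g=np.array([.4815,-.3251,.349]);n=np.array([.8,.6,0])
for u,v in((328.5,173.5),(324.5,95)):
    o,d=ray("side",u,v);p=o+d*(n@(g-o))/(n@d);q=p-g;print(p,"along lean",q@[.6,-.8,0],"z",q[2],np.linalg.norm(q))
o=bot.get_obs();print(o["joint_pos"])
```

```text
[ 0.45089404 -0.28429205  0.18823808] along lean -0.051009932189982427 z -0.16076191994190808 0.16866062992125658
[ 0.47777183 -0.3201291   0.37464634] along lean -0.006213624438626286 z 0.025646336342778575 0.026388325003137637
[-7.97540645e-01  3.95292910e-01  1.01777041e+00  5.85233365e-06
  1.73145599e+00  1.70044027e+00]
```

>>> arm_command(deltas="-0.03 -0.02 0 -0.123;-0.06 -0.04 0 -0.246;-0.09 -0.06 0 -0.369;-0.12 -0.08 0 -0.492;-0.15 -0.1 0 -0.615;-0.18 -0.12 0 -0.738;-0.21 -0.135 0 -0.861;-0.24 -0.15 0 -0.984;-0.26 -0.165 0 -1.107;-0.28 -0.18 0 -1.23;-0.295 -0.187 0 -1.353;-0.307 -0.193 0 -1.476;-0.307 -0.193 0 -1.599;-0.307 -0.193 0 -1.722;-0.307 -0.193 0 -1.845;-0.307 -0.193 0 -1.968;-0.307 -0.193 0 -2.091;-0.307 -0.193 0 -2.214;-0.307 -0.193 0 -2.34;-0.307 -0.193 0 -2.463")

```text
t: 5.33
ee_pos: [0.4514, 0.0363, 0.3294]
orientation: [[0.029, 1.0, -0.003], [1.0, -0.029, 0.001], [0.0, -0.003, -1.0]]
wrist_force: [0.2, -0.6, -1.0]
gripper_width: 0.0172
grasp_force: 6.0
```

>>> arm_command(deltas="0 0 0 0;0 0 0 0")

```text
t: 5.5
ee_pos: [0.4515, 0.0363, 0.3299]
orientation: [[0.039, 0.999, -0.002], [0.999, -0.039, 0.0], [0.0, -0.002, -1.0]]
wrist_force: [-0.5, 0.2, -1.6]
gripper_width: 0.0178
grasp_force: 6.0
```

Run:
```python
from h import *
np.set_printoptions(precision=3,suppress=True)
o=bot.get_obs();print(o["t"],o["ee_pos"],o["orientation"],o["joint_pos"])
g=o["ee_pos"]+np.array([0,0,.0187]);print(proj("side",g),proj("side",g+[0,-.051,-.161]))
a=bot.grab_frame("side")[60:360,160:420];b=bot.grab_frame("wrist")
c=np.zeros((600,800,3),np.uint8);c[:,:520]=cv2.resize(a,None,fx=2,fy=2);c[:175,520:]=cv2.resize(b,(280,175))
cv2.imwrite("pics/c3.png",c)
```

```text
5.5 [0.452 0.036 0.33 ] [[ 0.039  0.999 -0.002]
 [ 0.999 -0.039  0.   ]
 [ 0.    -0.002 -1.   ]] [-0.182  0.152  1.357  0.     1.635 -0.143]
[268.578 154.575] [282.829 221.815]
```

View pics/c3.png

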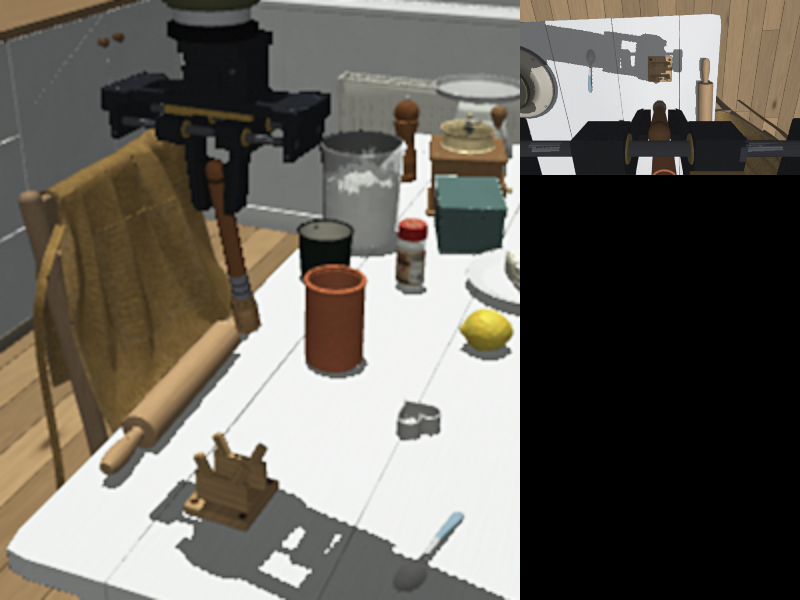

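The tip is where predicted, trailing toward -y over the rest. I'll lower it through the notches and tilt it flat.

>>> arm_command(deltas="0 0 0.04 0;0 0 0.08 0;0 0 0.12 0;0 0 0.15 0;0 0 0.171 0;0.012 0 0.178 0;0.024 0 0.187 0;0.035 0 0.197 0;0.035 0 0.197 0")

```text
t: 6.35
ee_pos: [0.4521, 0.0724, 0.1322]
orientation: [[0.036, 0.999, -0.003], [0.999, -0.036, 0.001], [0.0, -0.003, -1.0]]
wrist_force: [-0.0, -0.3, 0.0]
gripper_width: 0.0174
grasp_force: 6.0
```

>>> arm_command(deltas="0.012 0 0.016 0;0.023 0 0.033 0;0.025 0 0.049 0;0.027 0 0.065 0;0.026 0 0.077 0;0.026 0 0.077 0")

```text
t: 6.85
ee_pos: [0.4532, 0.0968, 0.0554]
orientation: [[0.036, 0.999, -0.003], [0.999, -0.036, -0.0], [-0.0, -0.003, -1.0]]
wrist_force: [-0.4, 0.4, -0.0]
gripper_width: 0.018
grasp_force: 6.0
```

Run:
```python
from h import *
a=bot.grab_frame("side")[180:340,180:380]
cv2.imwrite("pics/c4.png",cv2.resize(a,None,fx=3,fy=3))
```

```text
(no output)
```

View pics/c4.png

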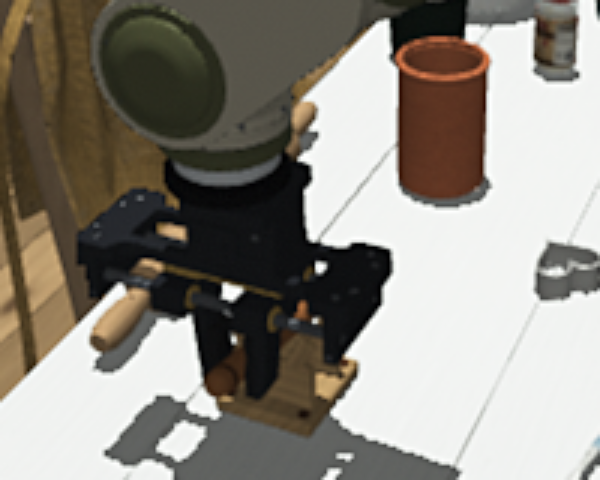

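Seen end-on at (254,306) in the full side frame, the handle is nearly horizontal between the fingers. I'll lower it the rest of the way, release and rise.

>>> arm_command(deltas="0 0 0.007 0;-0.001 0 0.014 0;-0.002 0 0.019 0;-0.002 0 0.019 0")

```text
t: 7.23
ee_pos: [0.4536, 0.0949, 0.0372]
orientation: [[0.035, 0.999, -0.001], [0.999, -0.035, -0.0], [-0.0, -0.001, -1.0]]
wrist_force: [0.4, -0.3, 0.9]
gripper_width: 0.0174
grasp_force: 6.0
```

>>> arm_command(deltas="0 0 0 0;0 0 0 0;0 0 0 0;0 0 0 0;0 0 0 0;0 0 0 0", gripper=0.06)

```text
t: 7.73
ee_pos: [0.4538, 0.0952, 0.0378]
orientation: [[0.035, 0.999, 0.0], [0.999, -0.035, -0.0], [-0.0, 0.0, -1.0]]
wrist_force: [-0.5, 0.7, 0.2]
gripper_width: 0.0556
grasp_force: 0.0
```

>>> arm_command(deltas="0 0 -0.03 0;0 0 -0.07 0;0 0 -0.11 0;-0.04 0 -0.15 0;-0.08 0 -0.18 0;-0.08 0 -0.18 0;-0.08 0 -0.18 0")

```text
t: 8.32
ee_pos: [0.4521, 0.0126, 0.2207]
orientation: [[0.038, 0.999, 0.006], [0.999, -0.038, -0.002], [-0.002, 0.006, -1.0]]
wrist_force: [0.3, 0.2, 0.2]
gripper_width: 0.0604
grasp_force: 0.0
```

Run:
```python
from h import *
o=bot.get_obs();print(o["t"],o["ee_pos"],o["orientation"])
w=bot.grab_frame("wrist");a=bot.grab_frame("side")[180:340,180:380]
cv2.imwrite("pics/w5.png",w);c=np.zeros((560,640,3),np.uint8);c[:400]=w;c[400:,:200]=a;cv2.imwrite("pics/c5.png",c)
for p in((.4515,.028,.053),(.4515,.094,.053),(.4515,-.038,.053)):print(proj("wrist",p))
```

```text
8.3167 [0.45211473 0.01264596 0.22069709] [[ 0.03801625  0.99925925  0.00597582]
 [ 0.99927547 -0.03800465 -0.0020428 ]
 [-0.00181418  0.00604915 -0.99998006]]
[317.26433024 169.35388516]
[314.32853832  91.89127328]
[319.85973134 237.83508318]
```

View pics/c5.png

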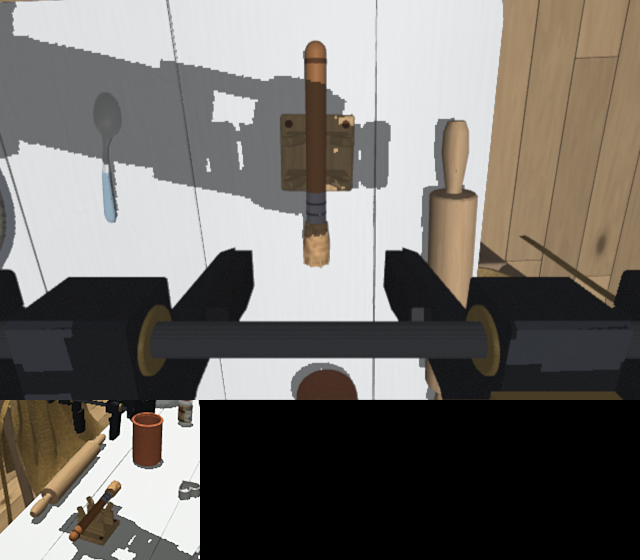

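The brush is lying in both notches. In the wrist view the handle end is at (315,42), the ferrule/bristle junction at (316,224) and the tip at (316,266).

Run:
```python
from h import *
np.set_printoptions(precision=4,suppress=True)
for v in(42,224,266):print(onz("wrist",315.5,v,.053))
o=bot.get_obs();J=onz("wrist",316,224,.053);H=onz("wrist",315.5,42,.053)
e=(J-H)/np.linalg.norm(J-H);print("len",np.linalg.norm(J-H),e)
for s in(.156+.008,):
    g=H+e*s;t=g-[0,0,.0187];print(t,"tool delta",o["orientation"].T@(t-o["ee_pos"]))
```

```text
[0.454  0.1323 0.053 ]
[ 0.4479 -0.0239  0.053 ]
[ 0.4462 -0.0674  0.053 ]
len 0.15628738101110298 [-0.0357 -0.9994  0.    ]
[ 0.4481 -0.0316  0.0343] tool delta [-0.047  -0.001   0.1832]
```

>>> arm_command(deltas="-0.02 0 0.03 0;-0.047 -0.001 0.06 0;-0.047 -0.001 0.1 0;-0.047 -0.001 0.14 0;-0.047 -0.001 0.17 0;-0.047 -0.001 0.184 0;-0.047 -0.001 0.184 0;-0.047 -0.001 0.184 0")

```text
t: 9.08
ee_pos: [0.4476, -0.0305, 0.0328]
orientation: [[0.034, 0.999, -0.003], [0.999, -0.034, 0.001], [0.001, -0.003, -1.0]]
wrist_force: [0.1, 0.3, -0.6]
gripper_width: 0.0598
grasp_force: 0.0
```

>>> arm_command(deltas="0 0 0 0;0 0 0 0;0 0 0 0;0 0 0 0;0 0 0 0;0 0 0 0;0 0 0 0;0 0 0 0", gripper=0, squeeze=4)

```text
t: 9.75
ee_pos: [0.4484, -0.0318, 0.0338]
orientation: [[0.035, 0.999, 0.0], [0.999, -0.035, -0.0], [-0.0, 0.0, -1.0]]
wrist_force: [0.0, -0.4, -0.4]
gripper_width: 0.0237
grasp_force: 3.9
```

>>> arm_command(deltas="0 0 -0.02 0;0 0 -0.04 0;0 0 -0.07 0;0 0 -0.1 0;0 0 -0.13 0;0 0 -0.16 0;0 0 -0.19 0;0 0 -0.22 0;0 0 -0.23 0;0 0 -0.23 0;0 0 -0.23 0")

```text
t: 10.67
ee_pos: [0.4481, -0.0316, 0.2633]
orientation: [[0.035, 0.999, -0.0], [0.999, -0.035, 0.0], [0.0, -0.0, -1.0]]
wrist_force: [-0.7, 0.5, -0.4]
gripper_width: 0.0239
grasp_force: 4.0
```

Run:
```python
from h import *
o=bot.get_obs();print(o["t"],o["ee_pos"],o["joint_pos"]);g=o["ee_pos"]+np.array([0,0,.0187]);print(proj("side",g))
a=bot.grab_frame("side")[60:340,160:420]
cv2.imwrite("pics/c6.png",cv2.resize(a,None,fx=2,fy=2))
```

```text
10.6667 [ 0.44809414 -0.03162146  0.26332784] [-3.35104881e-01  1.83310558e-01  1.50910877e+00  5.57255313e-06
  1.44937090e+00 -3.00021798e-01]
[286.95189007 175.66568922]
```

View pics/c6.png

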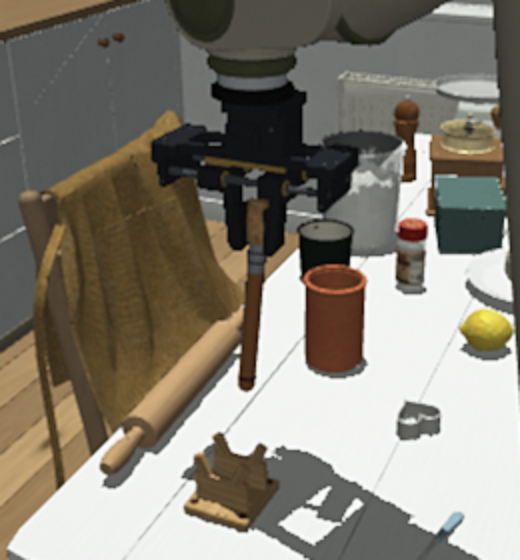

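The brush has swung bristles-up. The handle end is at (283.5,253) in the full side frame. I'll work out its lean and the move to the crock.

Run:
```python
from h import *
o=bot.get_obs();R=o["orientation"];g=o["ee_pos"]+np.array([0,0,.0187]);n=R[:,1]
for q in((283.5,252),(289.5,162)):
    c,d=ray("side",*q);p=c+d*(n@(g-c))/(n@d);v=p-g;print(p,"along x",v@R[:,0],v[2],np.linalg.norm(v))
M=np.array([.4517,-.2823,0])
print("grip->mouth tool",R.T@(M-g))
```

```text
[ 0.44839203 -0.00761827  0.12126088] along x 0.02382022804556212 -0.16006569319070246 0.16184313971862893
[ 0.44748527 -0.04341957  0.30636817] along x -0.011877442694662852 0.025041591521633988 0.02772222752922219
grip->mouth tool [-0.250651    0.013162    0.28114878]
```

>>> arm_command(deltas="0 0 -0.03 0;0 0 -0.06 0;-0.02 0.001 -0.06 0;-0.04 0.002 -0.06 0;-0.06 0.003 -0.06 0;-0.085 0.004 -0.06 0;-0.11 0.005 -0.06 0;-0.135 0.006 -0.06 0;-0.16 0.008 -0.06 0;-0.185 0.009 -0.06 0;-0.21 0.01 -0.06 0;-0.23 0.012 -0.06 0;-0.245 0.013 -0.06 0;-0.257 0.013 -0.06 0;-0.265 0.013 -0.06 0;-0.265 0.013 -0.06 0;-0.265 0.013 -0.06 0")

```text
t: 12.13
ee_pos: [0.4521, -0.2966, 0.3235]
orientation: [[0.035, 0.999, -0.0], [0.999, -0.035, 0.001], [0.001, -0.0, -1.0]]
wrist_force: [-0.2, -0.6, -0.4]
gripper_width: 0.0239
grasp_force: 4.0
```

>>> arm_command(deltas="0 0 0.02 0;0 0 0.035 0;0 0 0.035 0;0 0 0.035 0")

```text
t: 12.47
ee_pos: [0.4521, -0.2961, 0.289]
orientation: [[0.034, 0.999, -0.0], [0.999, -0.034, 0.001], [0.001, -0.0, -1.0]]
wrist_force: [0.2, -0.3, 0.4]
gripper_width: 0.0237
grasp_force: 4.0
```

Run:
```python
from h import *
o=bot.get_obs();print(o["t"],o["ee_pos"],o["joint_pos"],o["gripper_width"]);g=o["ee_pos"]+np.array([0,0,.0187])
s=bot.grab_frame("side");w=bot.grab_frame("wrist")
c=np.zeros((600,640,3),np.uint8);c[:400,:440]=cv2.resize(s[70:270,240:460],None,fx=2,fy=2);c[400:,:320]=cv2.resize(w,None,fx=.5,fy=.5)
cv2.imwrite("pics/c7.png",c);print(proj("side",[.4517,-.2823,.12]),proj("side",g))
```

```text
12.4667 [ 0.45210974 -0.29611603  0.28897492] [-7.99080058e-01  3.33155034e-01  1.22517475e+00  1.29641810e-04
  1.58400531e+00 -7.64979057e-01] 0.023742308356227364
[327.42909545 198.39714954] [330.63329811 125.84163502]
```

View pics/c7.png

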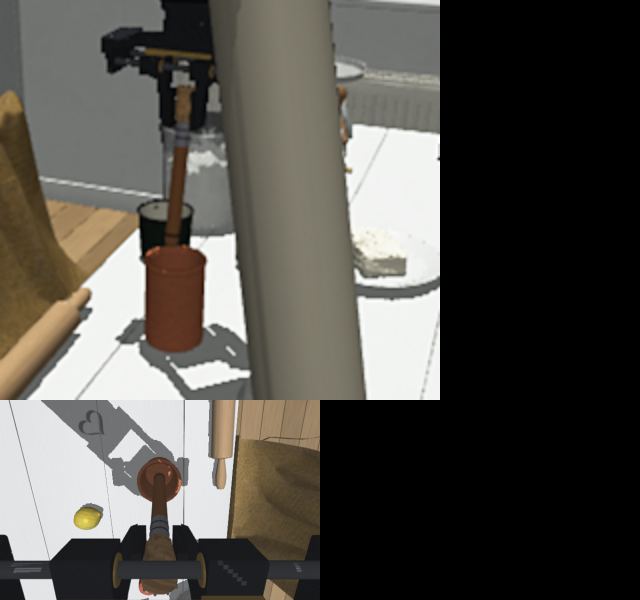

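The handle end sits over the mouth: in the wrist inset it is at (158,480) and the mouth centre is at (159,482). I'll insert it.

>>> arm_command(deltas="0 0 0.02 0;0 0 0.04 0;0 0 0.06 0;0 0 0.08 0;0 0 0.08 0")

```text
t: 12.98
ee_pos: [0.4514, -0.2961, 0.2065]
orientation: [[0.035, 0.999, -0.003], [0.999, -0.035, 0.003], [0.003, -0.003, -1.0]]
wrist_force: [0.0, 1.0, -0.8]
gripper_width: 0.0234
grasp_force: 4.0
```

>>> arm_command(deltas="0 0 0.015 0;0 0 0.03 0;0 0 0.045 0;0 0 0.052 0;0 0 0.052 0;0 0 0.052 0")

```text
t: 13.48
ee_pos: [0.4525, -0.2974, 0.158]
orientation: [[0.035, 0.999, 0.001], [0.999, -0.035, -0.001], [-0.001, 0.001, -1.0]]
wrist_force: [0.4, 0.5, -0.2]
gripper_width: 0.0237
grasp_force: 4.0
```

>>> arm_command(deltas="0 0 0.004 0;0 0 0.004 0;0 0 0.004 0;0 0 0.004 0;0 0 0.004 0;0 0 0.004 0;0 0 0.004 0;0 0 0.004 0", gripper=0.07)

```text
t: 14.15
ee_pos: [0.4521, -0.297, 0.1528]
orientation: [[0.035, 0.999, 0.0], [0.999, -0.035, -0.0], [-0.0, 0.0, -1.0]]
wrist_force: [0.9, -0.7, -0.6]
gripper_width: 0.0699
grasp_force: 0.0
```

>>> arm_command(deltas="0 0 -0.02 0;0 0 -0.05 0;0 0 -0.09 0;0 0 -0.12 0;0 0 -0.15 0;-0.03 0 -0.15 0;-0.06 0 -0.15 0;-0.1 0 -0.15 0;-0.1 0 -0.15 0;-0.1 0 -0.15 0;-0.1 0 -0.15 0;-0.1 0 -0.15 0")

```text
t: 15.15
ee_pos: [0.4488, -0.3959, 0.303]
orientation: [[0.034, 0.999, 0.0], [0.999, -0.034, 0.0], [0.0, 0.0, -1.0]]
wrist_force: [0.6, 0.7, -0.1]
gripper_width: 0.07
grasp_force: 0.0
```

Run:
```python
from h import *
np.set_printoptions(precision=3,suppress=True)
o=bot.get_obs();print(o["t"],o["ee_pos"],o["wrist_force"],o["grasp_force"],o["gripper_width"])
s=bot.grab_frame("side");t=bot.grab_frame("top");hsv=cv2.cvtColor(s,cv2.COLOR_BGR2HSV)
h0=cv2.imread("pics/side0.png")
d=(cv2.absdiff(s,h0).max(2)>40).astype(np.uint8);d[:,:300]=0;d[:,358:]=0;d[:110]=0
n,l,st,ce=cv2.connectedComponentsWithStats(d)
print([tuple(x) for x in st[1:] if x[4]>15])
# crock mask compare
for im in(h0,s):
    q=cv2.cvtColor(im,cv2.COLOR_BGR2HSV);m=cv2.inRange(q,(3,120,60),(12,255,255))[195:250,300:355];print(cv2.boundingRect(cv2.findNonZero(m)))
c=np.zeros((400,640,3),np.uint8);c[:400,:320]=cv2.resize(s[110:270,260:388],None,fx=2.5,fy=2.5);c[:300,320:]=cv2.resize(t[150:270,260:388],None,fx=2.5,fy=2.5)
cv2.imwrite("pics/c8.png",c)
```

```text
15.15 [ 0.449 -0.396  0.303] [ 0.636  0.662 -0.071] 0.0 0.07003131959092669
[(np.int32(327), np.int32(110), np.int32(7), np.int32(7), np.int32(42)), (np.int32(342), np.int32(110), np.int32(9), np.int32(15), np.int32(58)), (np.int32(346), np.int32(127), np.int32(12), np.int32(59), np.int32(317)), (np.int32(320), np.int32(163), np.int32(7), np.int32(7), np.int32(35)), (np.int32(321), np.int32(164), np.int32(22), np.int32(41), np.int32(367)), (np.int32(322), np.int32(186), np.int32(36), np.int32(171), np.int32(2248)), (np.int32(347), np.int32(352), np.int32(11), np.int32(45), np.int32(312))]
(12, 0, 31, 51)
(12, 0, 31, 51)
```

My ten picture views are used up, so I'll check the final state numerically by triangulating the bristle head from the top and side views.

Run:
```python
from h import *
np.set_printoptions(precision=3,suppress=True)
P={}
for n,(r,c) in {"side":((150,200),(312,350)),"top":((185,235),(305,360))}.items():
    s=bot.grab_frame(n);d=cv2.absdiff(s,cv2.imread(f"pics/{n}0.png")).max(2)>30
    h=cv2.cvtColor(s,cv2.COLOR_BGR2HSV);m=cv2.inRange(h,(10,60,60),(24,230,255));k=np.zeros_like(m);k[r[0]:r[1],c[0]:c[1]]=255;m&=k
    k,l,st,ce=cv2.connectedComponentsWithStats(m)
    i=[(tuple(map(int,st[j])),ce[j]) for j in range(1,k) if st[j][4]>15];print(n,i)
    if i:P[n]=max(i,key=lambda q:q[0][4])[1]
if len(P)==2:
    X=tri(("side",*P["side"]),("top",*P["top"]));print("head",X,X-[.4517,-.2823,0])
    for n in P:print(n,P[n],proj(n,X))
```

```text
side [((327, 164, 12, 18, 155), array([332.31 , 172.742])), ((312, 193, 8, 7, 21), array([314.762, 196.238])), ((326, 193, 8, 7, 54), array([329.37 , 196.019]))]
top [((310, 200, 10, 14, 41), array([313.756, 207.415]))]
head [ 0.444 -0.256  0.205] [-0.008  0.027  0.205]
side [332.31  172.742] [327.441 171.94 ]
top [313.756 207.415] [314.966 211.534]
```

Run:
```python
from h import *
np.set_printoptions(precision=3,suppress=True)
for q in((332.3,172.7),(333,164),(331.5,182)):
    c,d=ray("side",*q);p=c+d*(.4517-c[0])/d[0];print(p-[.4517,-.2823,0])
    for y in(-.02,-.04):
        p=c+d*(-.2823+y-c[1])/d[1];print("   at y",y,p-[.4517,-.2823,0])
```

```text
[ 0.    -0.034  0.178]
   at y -0.02 [-0.005 -0.02   0.184]
   at y -0.04 [ 0.002 -0.04   0.175]
[ 0.    -0.037  0.201]
   at y -0.02 [-0.006 -0.02   0.208]
   at y -0.04 [ 0.001 -0.04   0.2  ]
[ 0.    -0.029  0.154]
   at y -0.02 [-0.003 -0.02   0.158]
   at y -0.04 [ 0.004 -0.04   0.149]
```

```bash
python3 -c "
from workcell import bot
print(bot.sign_off())"
```

```text
the job is handed in; nothing more can be done
None
```

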